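Start up a polishing unit: dust drawer home, extraction on, spindle start

TASK

Start up the polishing unit the way it should be done: push its dust drawer fully home, then press down the end of the black rocker marked with the white bar to switch the extraction on, and last press the green start button right in and let it come back out. Do all of it by pushing with the fingers: do not pull the drawer farther out, do not press the red stop or the white lamp button, and do not pick up or shift anything lying on the unit or the bench.

Things in the scene. Friction and masses are not known exactly. Their poses are not given: they have to be found in the camera images.
- unit: Fixed polishing unit, grey base 300 deep (x) x 640 wide (y) x 100 mm high. Origin: foot of the front face, mid control deck, at bench height; x into the unit, y left, z up. Deck: top from y -170 to 170 mm; clear hood, top 347 mm above the bench, from y 170 to 470. Controls in one row on a pale grey fascia, centres 66 mm behind the front face, 67 mm apart; their order varies. Behind: tray with 12 mm rim.
- drawer (a joint): How far the dust drawer stands open, m: 0 is fully home, it grows as the drawer comes out towards the robot (along the unit's -x). It starts partly open, runs with about 2.5 N of friction, stays where it is left, and meets a hard stop at 0. It can be pulled out to 0.14.
- drawer_handle (a point): Middle of the bar of the drawer's steel bow handle, 55 mm above the bench; moves with the drawer. Bar 90 mm long along the unit's y, 11 mm thick, 31 mm in front of the white drawer front (250 mm wide, 14 mm thick, 17 to 83 mm above the bench). With the drawer home it lies 45 mm in front of the unit's front face.
- extract (a joint): Angle of the extraction rocker, rad: 0 is off (as at the start, white-bar end up), 0.36 is fully on (white-bar end down on its stop). It needs about 2 N at that end and stays where it is left.
- extract_on (a point): Where the rocker is pressed: top of its end marked with the white bar, 18 mm from the pivot; moves with it. 122 mm above the bench when off; 116 mm when on, and this half then lies level. Black rocker 50 mm long along the unit's x (white-bar end farther from the robot), 30 mm wide, in a black frame 60 x 40 mm whose top is 110 mm above the bench.
- extract_off (a point): Point on the top face of the rocker's off end (white ring), 18 mm from the pivot on the robot's side.
- start (a joint): How far the green start button is pressed in, m: 0 is out, 0.006 is right in. A spring returns it; right in takes about 5 N.
- start_top (a point): Centre of the top of the green start button, 30 mm in diameter, 122 mm above the bench when out; round black collar 46 mm in diameter with its top at 112 mm. Moves with the button.
- lamp (a joint): How far the white lamp button is pressed in, m: 0 is out, 0.006 right in. Not to be pressed.
- lamp_top (a point): Centre of the top of the white lamp button, the same size as the green one.
- stop (a joint): How far the red mushroom stop button is pressed in, m: 0 is out, 0.006 right in. Not to be pressed.
- stop_top (a point): Centre of the top of the red mushroom stop button, 40 mm in diameter on a yellow disc 58 mm in diameter; 132 mm above the bench.
- compound_bar: Bystander: red-brown bar of polishing compound half wrapped in paper, 45 x 110 x 30 mm, lying in the tray behind the controls. Origin under its centre.
- paste_jar: Bystander: white jar with a black cap, 56 mm in diameter, 55 mm high, standing in the tray behind the controls. Origin under its centre.
- felt_wheel: Bystander: cream felt wheel, 84 mm in diameter, 18 mm thick, lying flat on the bench in front of the unit, to the right of the drawer. Origin under its centre.
- mandrel: Bystander: tapered steel mandrel with a wooden handle, 315 mm long and 28 mm high, lying on the bench in front of the hood. Origin under it, on its line, 155 mm from the handle's end; x points to the thin end.
- spare_wheel: Bystander: brown abrasive wheel with a white hub, 84 mm in diameter, 32 mm thick, lying flat on the bench to the right of the unit. Origin under its centre.
- brass_brush: Bystander: brass brush with a wooden handle, 210 mm long and 32 mm high, lying on the bench to the right. Origin under it, where handle meets head; x points to the bristle end.
- parts_bowl: Bystander: small steel bowl, 104 mm in diameter, 38 mm high, on the bench to the right. Origin under its centre.

How it is judged (in metres and radians):
On the way, in this order (a step that is already met when the one before it is completed fails the run):
1. the dust drawer is pushed fully home (value of joint drawer below 0.003 m), for 0.1 s.
2. the white-bar end of the rocker is down: extraction on (value of joint extract above 0.31 rad), for 0.1 s.
3. the green start button is pressed right in (value of joint start above 0.0045 m), for 0.05 s.
At the end, for the whole second after the job is handed in: The drawer is within 3 mm of home, the rocker is over to on (above 0.31 of 0.36 rad), the green, white and red buttons are all out (within 1.5 mm), and every bystander is within 15 mm of where it began (value of joint drawer below 0.003 m and value of joint extract above 0.31 rad and value of joint each of start, lamp, stop below 0.0015 m and distance of each of compound_bar, paste_jar, felt_wheel, mandrel, spare_wheel, brass_brush, parts_bowl from where it was at the start of the episode below 0.015 m); the robot touches nothing.
It fails at once if the extraction was switched on before the drawer was home (value of joint extract above 0.18 rad and value of joint drawer above 0.006 m).
It fails at once if the start button was pressed before the extraction was on (value of joint start above 0.003 m and value of joint extract below 0.18 rad).
It fails at once if the drawer was pulled out farther (value of joint drawer above 0.054 m).
It fails at once if the red stop or the white lamp button was pressed (value of joint any of stop, lamp above 0.003 m).
It fails at once if a bystander was lifted or shifted (distance of any of compound_bar, paste_jar, felt_wheel, mandrel, spare_wheel, brass_brush, parts_bowl from where it was at the start of the episode above 0.015 m).
It also fails if it takes over 48 s, if anything falls off the work surface, if the arm or the gripper's body presses on something with over 40 N, if the wrist force passes 120 N, or if a joint passes its speed limit or range.

ROBOT

A 6-joint arm with a two-finger parallel gripper is mounted at the origin on the work surface. World frame = base frame: x ahead of the robot, y to its left, z up, the work surface at z = 0. Lengths are in mm, angles in rad, forces in N, time in s.
With the tool pointing down it reaches from about 350 to 775 mm from the base axis. Payload 7.3 kg.
Tool frame: the origin (TCP) lies midway between the tips of the shut fingers; the grasp point (between the pads) lies 19 mm behind it; z points along the fingers, y is the direction in which the jaws open and shut (so a half turn about z gives the same grasp; the last joint's range is limited). The gripper opens to 92 mm and grips with 3 to 60 N. Pads are 19 mm wide; open, the fingers measure 130 mm over their backs; the gripper's body (75 mm by 190 mm) begins 47 mm behind the grasp point.
Start: joints at [-1.293, 0.342, 1.524, -0, 1.275, -0.146], TCP at [215.918, -478.565, 226.741] pointing down, gripper open.
Joint ranges: [-2.53, 2.53], [-0.77, 2.02], [0.04, 2.7], [-1, 4.14], [0.28, 2.66], [-3.11, 3.11]. Speed limits (rad/s): [2.57, 2.57, 3.14, 3.14, 3.14, 3.14].

INTERFACE

Orientations are given as [roll, pitch, yaw] about the fixed x, y, z axes, in that order (R = Rz(yaw) Ry(pitch) Rx(roll)).
In Python, from plant import sensors, imaging, ticket gives the robot as it stands. The module is installed in compiled form; this text tells all that it offers.
- The arm moves only by the tool arm_command, never from a script. Its argument "increments" is one flat list of numbers, 5 for each row, row after row: the closure, from 0 (fully open) to 1 (shut), then the shift along the tool's x, y, z in mm, then the turn about the tool's z in degrees. In form: [hand, dx, dy, dz, spin, hand, dx, dy, dz, spin, ...]. A call has 1 to 20 rows; each row is the pose to reach, as a shift and turn from the pose commanded when the call began, along the tool's axes at that moment; what a row does not reach only later rows make up. A row lasts 1/8 s, in which the tool goes at most 62.5 mm and 10.7 degrees, less where a joint would pass 70% of its speed; a pose out of reach is approached as far as the arm can. A call with a gripper value outside its range is refused whole. The fingers move at their own pace and stop on an object; the grip force is fixed at half the most. Time passes only in rows, so rows that repeat a pose let the fingers close. It gives the time, the measured TCP pose, the force and the opening at its end, in the units of the state.
- sensors.get_obs(): the state, without advancing time (a new reading comes with each control period).
- imaging.capture(name): name is "scene" or "top"; returns the picture (400x640x3 uint8, blue, green, red); there is no depth.
- imaging.calibration(name): a dict with "fx", "fy", "cx", "cy" (pixels), "world_to_cam" (4x4, takes a point from world to camera coordinates). Camera axes: x right, y down, z forward; pixel columns grow to the right and rows downward; lengths in mm; the calibration is good to about 2 mm. A picture is of the moment at which its call begins. calibration takes no time and is no camera call.
- ticket.close_job(): hands the job in, once; it reports no verdict.
The state is a dict: "time": time; "joint_positions": joint angles; "dq": joint speeds; "tau": joint torques, N m; "tool_pos": TCP position; "tcp_rot": TCP orientation; "contact_force": force on the tool from outside, world axes, zero at the start; "moment": the same for the moment, N m; "grip_width": finger opening in mm.
Only numpy, scipy, OpenCV 4.12 (cv2) and the standard library are available. Lean on these libraries where they do the work, as an engineer would, in place of code of your own. Each camera call takes 0.05 s, during which the arm holds its last target. There are 200 camera calls.

## Working session

There is one attempt and no reset: what is moved stays moved. The work goes in short steps, Python scripts to look and compute and a tool call to move; the robot and the scene stay as the last step left them, time stands still between calls to the robot, and variables do not carry over. Pictures are saved under pics/ and viewed, about 8 in all and at most 12, crops included, and the job is handed in when it is done.

Besides the shell and the picture viewer there is one more tool, called after "Emit:" as name(argument=value, ...), one argument or row to a line, values as JSON. arm_command: Moves the arm, as the interface text tells. Its arguments: {"type":"object","properties":{"increments":{"type":"array","items":{"type":"number"}}},"required":["increments"]}

```bash
mkdir -p pics
python3 - <<'E'
from plant import sensors, imaging
import cv2
for n in("scene","top"):
    cv2.imwrite(f"pics/{n}0.png",imaging.capture(n)); c=imaging.calibration(n); print(n,c)
o=sensors.get_obs(); print(o["time"],o["tool_pos"],o["tcp_rot"],o["grip_width"])
E
```

```text
scene {'fx': 385.3179348434664, 'fy': 385.3179348434664, 'cx': 322.19937784220406, 'cy': 204.15621629409966, 'world_to_cam': array([[ 1.26225042e-02,  9.99915868e-01,  2.98811793e-03,
         3.67146072e+00],
       [ 6.10773665e-01, -5.34398924e-03, -7.91787201e-01,
        -2.44539266e+02],
       [-7.91704619e-01,  1.18194010e-02, -6.10789734e-01,
         1.70384846e+03],
       [ 0.00000000e+00,  0.00000000e+00,  0.00000000e+00,
         1.00000000e+00]])}
top {'fx': 361.21670705504675, 'fy': 361.21670705504675, 'cx': 326.4089184229483, 'cy': 198.7757680446005, 'world_to_cam': array([[-1.39680097e-02, -9.99852712e-01,  9.97241198e-03,
        -1.08206577e+01],
       [-9.97436386e-01,  1.32328444e-02, -7.03245822e-02,
         5.69840103e+02],
       [ 7.01822608e-02, -1.09291410e-02, -9.97474313e-01,
         1.01704635e+03],
       [ 0.00000000e+00,  0.00000000e+00,  0.00000000e+00,
         1.00000000e+00]])}
0.1 [ 215.81893012 -478.20161687  226.11474143] [-3.14022647e+00 -2.03209527e-04  4.23761404e-01] 91.55774988593517
```

View pics/scene0.png

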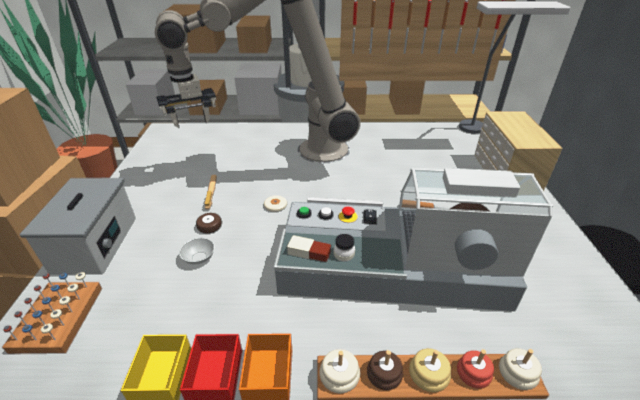

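View pics/top0.png

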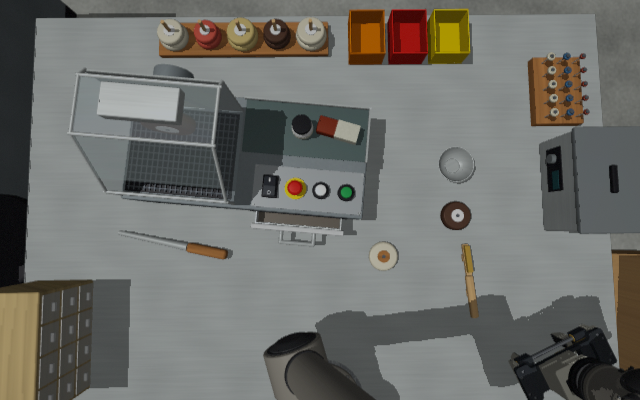

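The top view shows the row, left to right: rocker (270,186), red stop (295,187), white lamp (321,190), green start (346,192). The drawer handle bar is near (298,241), the felt wheel at (384,256) and the mandrel at (175,245). I'll enlarge it to read these more closely.

```bash
python3 - <<'E'
import cv2
a=cv2.imread("pics/top0.png")[160:270,235:395]
cv2.imwrite("pics/crop1.png",cv2.resize(a,None,fx=5,fy=5,interpolation=cv2.INTER_CUBIC))
E
cat > h.py <<'E'
import numpy as np
from plant import imaging
def px2w(n,u,v,z):
    c=imaging.calibration(n);T=c["world_to_cam"];R=T[:3,:3]
    o=-R.T@T[:3,3];d=R.T@np.array([(u-c["cx"])/c["fx"],(v-c["cy"])/c["fy"],1])
    return o+d*(z-o[2])/d[2]
def w2px(n,p):
    c=imaging.calibration(n);q=c["world_to_cam"][:3]@np.r_[p,1]
    return np.array([c["fx"]*q[0]/q[2]+c["cx"],c["fy"]*q[1]/q[2]+c["cy"]])
E
```

```text
(no output)
```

View pics/crop1.png

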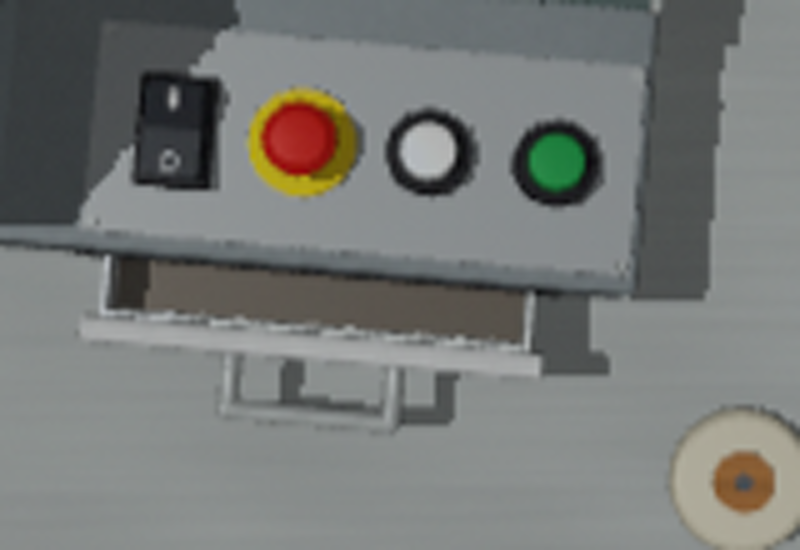

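The crop shows green at (557,161), white (428,150), red (299,137), the white bar (174,97), the ring (169,160), and the handle bar from (225,410) to (392,425).

Run:
```python
from h import *
from plant import sensors
f=lambda u,v,z:px2w("top",235+u/5-.4,160+v/5-.4,z)
P={k:f(*a) for k,a in dict(start=(557,161,122),lamp=(428,150,122),stop=(299,137,132),on=(174,97,121),off=(169,160,114),h1=(225,410,58),h2=(392,425,58),hm=(308,418,58),felt=(743,480,18),drawL=(82,333,83),drawR=(540,372,83)).items()}
for k,v in P.items():print(k,v.round(1))
for k,(u,v) in dict(start=(304,212),lamp=(326,213)).items(): print('scene',k,px2w("scene",u,v,122).round(1))
d=P['lamp']-P['start'];print("spacing",np.linalg.norm(d[:2]))
# fit row: stop, lamp,start at unit y 33.5,-33.5,-100.5
Y=np.array([33.5,-33.5,-100.5]);Q=np.array([P[k][:2] for k in('stop','lamp','start')])
sl=np.polyfit(Y,Q,1);print(sl);yaw=np.arctan2(-sl[0,0],sl[0,1]);print("yaw",yaw)
ux=np.array([np.cos(yaw),np.sin(yaw)]);uy=np.array([-ux[1],ux[0]])
c=sl[1];O=c-66*ux;print("origin",O)
for k,v in P.items():print(k,((v[:2]-O)@ux).round(1),((v[:2]-O)@uy).round(1))
o=sensors.get_obs();print(o["tool_pos"],o["tcp_rot"],o["contact_force"],o["time"])
for x in((48+66,0),):pass
for x,y in((84,100.5),(66,-100.5),(-90,0)):print((x,y),(O+x*ux+y*uy).round(1))
```

```text
start [579.9 -68.5 122. ]
lamp [586.5  -1.7 122. ]
stop [593.1  64.3 132. ]
on [616.  129.9 121. ]
off [583.8 133.6 114. ]
h1 [451.1 111.7  58. ]
h2 [441.6  20.3  58. ]
hm [446.1  66.3  58. ]
felt [ 405.3 -178.2   18. ]
drawL [494.3 185.   83. ]
drawR [470. -60.  83.]
scene start [596.5 -66.2 122. ]
scene lamp [ 6.019e+02 -3.000e-01  1.220e+02]
spacing 67.14970196053243
[[9.84671672e-02 9.91249994e-01]
 [5.89828768e+02 3.12340888e+01]]
yaw -0.09901154106369457
origin [524.15201248  37.75817874]
start 66.0 -100.2
lamp 66.0 -33.1
stop 66.0 33.2
on 82.3 100.7
off 49.9 101.3
h1 -80.0 66.4
h2 -80.5 -25.5
hm -80.5 20.7
felt -96.9 -226.6
drawL -44.3 143.6
drawR -44.2 -102.6
[ 215.81893012 -478.20161687  226.11474143] [-3.14022647e+00 -2.03209527e-04  4.23761404e-01] [-0.26814749 -0.17586428  0.06293691] 0.1
(84, 100.5) [617.7 129.5]
(66, -100.5) [579.9 -68.8]
(-90, 0) [434.6  46.7]
```

```bash
cat >> h.py <<'E'
O=np.array([524.2,37.8]);YAW=-0.099
ux=np.array([np.cos(YAW),np.sin(YAW)]);uy=np.array([-ux[1],ux[0]])
def U(x,y):return O+x*ux+y*uy
def delta(x,y,z,yaw,s):
    "tool-axis shift (mm) and spin (deg) to unit (x,y), height z, world yaw (s: state)"
    from scipy.spatial.transform import Rotation as Ro
    R=Ro.from_euler('xyz',s["tcp_rot"]);p=np.r_[U(x,y),z]
    t=(R.inv()*Ro.from_euler('xyz',[np.pi,0,yaw])).as_rotvec()
    return R.inv().apply(p-s["tool_pos"]).round(1),np.degrees(t).round(2),p.round(1)
E
python3 - <<'E'
from h import *
from plant import sensors
import cv2
im=cv2.imread("pics/scene0.png").astype(int);b,g,r=im[...,0],im[...,1],im[...,2]
for n,m in(("g",(g>r+40)&(g>b+20)),("r",(r>g+80)&(r>b+80))):
    m[:195]=0;m[230:]=0;m[:,:280]=0;m[:,380:]=0;v,u=np.nonzero(m);print(n,u.mean(),v.mean(),len(u))
for k,x,y,z in(("start",66,-100.5,122),("stop",66,33.5,130),("on",84,100.5,121)):print(k,w2px("scene",np.r_[U(x,y),z]).round(1))
s=sensors.get_obs()
print(delta(-125,-220,200,YAW,s),delta(-125,20.5,200,YAW,s),delta(-125,20.5,42,YAW,s))
E
```

```text
g 303.76190476190476 209.93650793650792 63
r 347.8809523809524 210.4404761904762 84
start [303.3 208.6]
stop [347.6 209. ]
on [369.9 216.4]
(array([ 275.1, -215.3,   26.5]), array([-8.000e-02,  1.000e-02,  2.995e+01]), array([ 378.1, -168.8,  200. ])) (array([ 395.2, -423.7,   26.8]), array([-8.000e-02,  1.000e-02,  2.995e+01]), array([401.8,  70.6, 200. ])) (array([ 395.2, -423.5,  184.8]), array([-8.000e-02,  1.000e-02,  2.995e+01]), array([401.8,  70.6,  42. ]))
```

Both cameras agree to about 1 px. Next: shut the fingers and move to a spot in front of the handle.

Emit:
arm_command(
  increments=[1, 275, -215, 25, 30, 1, 275, -215, 25, 30, 1, 275, -215, 25, 30, 1, 275, -215, 25, 30, 1, 275, -215, 25, 30, 1, 275, -215, 25, 30, 1, 275, -215, 25, 30, 1, 395, -424, 25, 30, 1, 395, -424, 25, 30, 1, 395, -424, 25, 30, 1, 395, -424, 25, 30, 1, 395, -424, 25, 30, 1, 395, -424, 25, 30, 1, 395, -424, 80, 30, 1, 395, -424, 130, 30, 1, 395, -424, 183, 30, 1, 395, -424, 183, 30, 1, 395, -424, 183, 30],
)

```text
time: 2.35
tool_pos: [402.8, 69.3, 45.1]
tcp_rot: [3.142, -0.002, -0.102]
contact_force: [0.4, -0.4, 0.6]
grip_width: 0.7
```

Run:
```python
from h import *
from plant import sensors
import cv2
s=sensors.get_obs();print(s["time"],s["tool_pos"],s["tcp_rot"],s["contact_force"],s["grip_width"],s["joint_positions"])
print(delta(-96,20.5,42,YAW,s),delta(-60,20.5,42,YAW,s))
a=imaging.capture("top")[150:270,225:425]
cv2.imwrite("pics/crop2.png",cv2.resize(a,None,fx=4,fy=4,interpolation=cv2.INTER_CUBIC))
```

```text
2.35 [402.7795006   69.26837006  45.0563169 ] [ 3.14152787e+00 -1.76143122e-03 -1.01751789e-01] [ 0.36875071 -0.43874331  0.57056127] 0.6647919337155905 [-1.75655257e-02  4.04917630e-01  2.05976245e+00 -3.40257899e-04
  6.75162853e-01  1.65524807e+00]
(array([27.9, -1.3,  3.1]), array([ 0.  , -0.1 , -0.16]), array([430.7,  67.7,  42. ])) (array([63.9, -1.4,  3.2]), array([ 0.  , -0.1 , -0.16]), array([466.5,  64.1,  42. ]))
```

View pics/crop2.png

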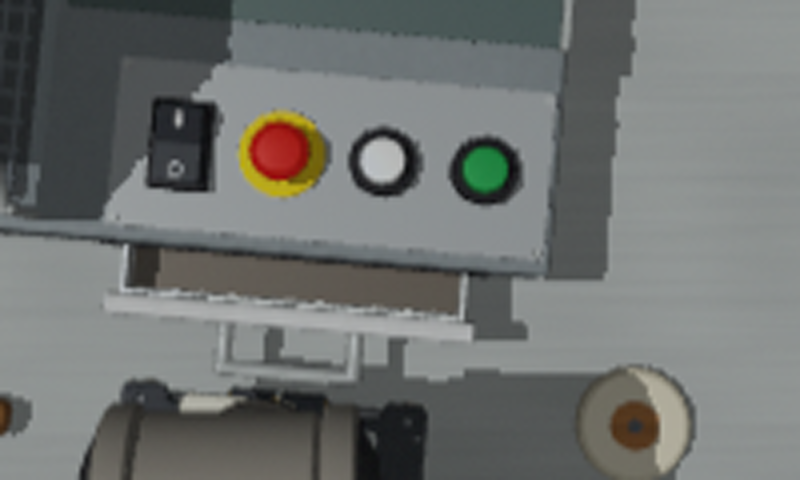

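The gripper stands squarely in front of the handle, whose bar runs from (220,370) to (355,377) in the crop. Now I'll push it home gently.

Emit:
arm_command(
  increments=[1, 12, -1, 2, 0, 1, 24, -1, 2, 0, 1, 32, -1, 2, 0, 1, 40, -1, 2, 0, 1, 46, -1, 2, 0, 1, 52, -1, 2, 0, 1, 56, -1, 2, 0, 1, 59, -1, 2, 0, 1, 61, -1, 2, 0, 1, 62, -1, 2, 0, 1, 62, -1, 2, 0],
)

```text
time: 3.78
tool_pos: [463.5, 65.2, 41.7]
tcp_rot: [3.142, -0.0, -0.1]
contact_force: [-2.0, 0.9, -0.6]
grip_width: 0.3
```

Run:
```python
from h import *
from plant import sensors
s=sensors.get_obs();print(s["tool_pos"],s["contact_force"],delta(-60,20.5,42,YAW,s))
```

```text
[463.50955517  65.20173529  41.65178801] [-1.98553298  0.87985395 -0.55072637] (array([ 3.1,  0.8, -0.3]), array([ 0.  , -0.01, -0.05]), array([466.5,  64.1,  42. ]))
```

Force is about 2 N, so this is friction only and not yet the stop. I'll push on in 1 mm steps.

Emit:
arm_command(
  increments=[1, 1, 0, 0, 0, 1, 2, 0, 0, 0, 1, 3, 0, 0, 0, 1, 4, 0, 0, 0, 1, 4, 0, 0, 0],
)

```text
time: 4.4
tool_pos: [465.2, 65.0, 41.6]
tcp_rot: [3.141, 0.005, -0.1]
contact_force: [-9.4, 2.7, 6.1]
grip_width: 0.5
```

Emit:
arm_command(
  increments=[1, 1, 0, 0, 0, 1, 2, 0, 0, 0, 1, 2, 0, 0, 0],
)

```text
time: 4.78
tool_pos: [465.2, 65.0, 41.4]
tcp_rot: [3.141, 0.009, -0.099]
contact_force: [-14.9, 2.4, 10.7]
grip_width: 0.4
```

Run:
```python
from h import *
import cv2
a=imaging.capture("top")[150:270,225:425]
cv2.imwrite("pics/crop3.png",cv2.resize(a,None,fx=4,fy=4,interpolation=cv2.INTER_CUBIC))
```

```text
(no output)
```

View pics/crop3.png

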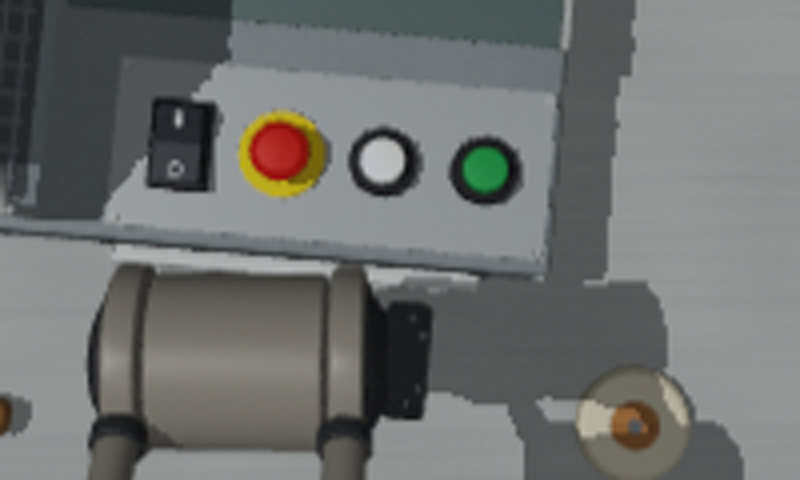

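The drawer is home: its front now sits against the unit's face near (115,250)–(480,285), and the push stalled at 465.2 with 15 N. Before going near the hood I'll check how high the wrist housing sits above the TCP.

Run:
```python
from h import *
import cv2
for h in (0,66,100,150,200,231,260,300):print(h,w2px("scene",(216,-478,226+h)).round(0))
cv2.imwrite("pics/sc1.png",cv2.resize(cv2.imread("pics/scene0.png")[0:140,130:250],None,fx=4,fy=4))
```

```text
0 [192. 124.]
66 [188. 107.]
100 [186.  97.]
150 [182.  83.]
200 [179.  68.]
231 [177.  58.]
260 [175.  49.]
300 [172.  36.]
```

View pics/sc1.png

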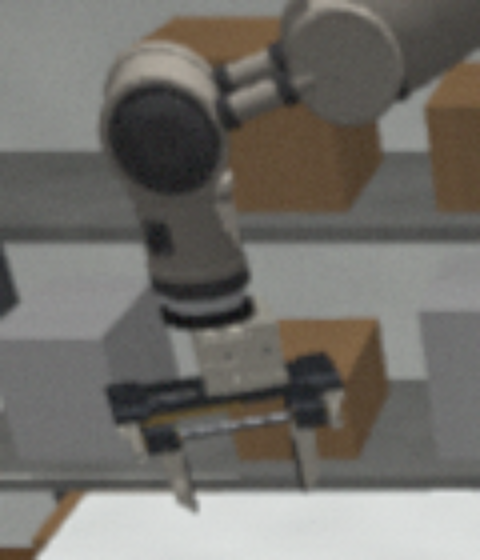

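Emit:
arm_command(
  increments=[1, -4, 0, 0, 0, 1, -15, 0, 0, 0, 1, -35, 0, 0, 0, 1, -40, 0, -40, 0, 1, -40, 0, -90, 0, 1, -40, 0, -140, 0, 1, -40, 0, -190, 0, 1, -40, 0, -190, 0, 1, -40, 0, -190, 0],
)

```text
time: 5.95
tool_pos: [429.2, 68.5, 231.2]
tcp_rot: [3.141, -0.0, -0.1]
contact_force: [-0.4, -0.1, -0.6]
grip_width: 0.4
```

Wrist housing's lower edge lies about 255 mm above the TCP, so it clears the hood top (347 mm) when pressing at 116 mm. With the jaws' axis along the unit's x, the gripper body (±38 mm) clears the hood wall. I'll press slightly to the right of the rocker's middle, for margin.

Run:
```python
from h import *
from plant import sensors
s=sensors.get_obs();print(s["tool_pos"])
print(delta(85,95,160,YAW+np.pi/2,s))
```

```text
[429.22476002  68.4692332  231.18959913]
(array([182.5, -74.1,  71.2]), array([ 2.000e-02,  0.000e+00, -9.005e+01]), array([618.2, 123.9, 160. ]))
```

Emit:
arm_command(
  increments=[1, 0, 0, 0, -90, 1, 0, 0, 0, -90, 1, 0, 0, 0, -90, 1, 0, 0, 0, -90, 1, 0, 0, 0, -90, 1, 0, 0, 0, -90, 1, 0, 0, 0, -90, 1, 0, 0, 0, -90, 1, 0, 0, 0, -90, 1, 60, -24, 0, -90, 1, 120, -48, 0, -90, 1, 182, -74, 0, -90, 1, 182, -74, 0, -90, 1, 182, -74, 35, -90, 1, 182, -74, 71, -90, 1, 182, -74, 71, -90, 1, 182, -74, 71, -90],
)

```text
time: 8.07
tool_pos: [618.2, 124.0, 161.6]
tcp_rot: [3.141, -0.0, 1.471]
contact_force: [0.3, 0.6, 0.3]
grip_width: 0.4
```

Run:
```python
from h import *
from plant import sensors
import cv2
s=sensors.get_obs();print(s["tool_pos"],s["tcp_rot"],s["contact_force"])
print(delta(85,95,124,YAW+np.pi/2,s))
a=imaging.capture("scene")[140:270,270:470]
cv2.imwrite("pics/crop4.png",cv2.resize(a,None,fx=4,fy=4,interpolation=cv2.INTER_CUBIC))
```

```text
[618.21005977 123.96931505 161.62858282] [ 3.14072172e+00 -5.59994259e-05  1.47089321e+00] [0.25287705 0.64291833 0.28283168]
(array([-0. , -0.1, 37.6]), array([ 0.05, -0.  , -0.05]), array([618.2, 123.9, 124. ]))
```

View pics/crop4.png

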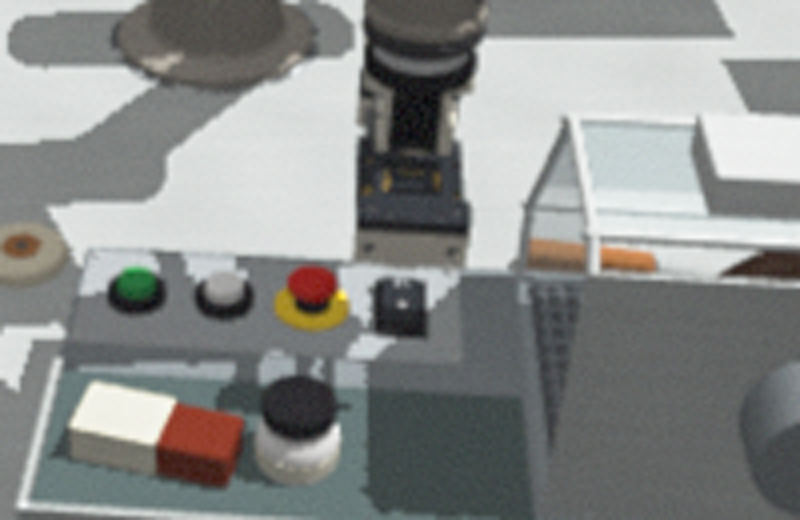

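The shut fingers stand over the rocker, with clear space to the hood frame (crop col 530) and the jar. Pressing down.

Emit:
arm_command(
  increments=[1, 0, 0, 15, 0, 1, 0, 0, 30, 0, 1, 0, 0, 35, 0, 1, 0, 0, 38, 0, 1, 0, 0, 40, 0, 1, 0, 0, 42, 0, 1, 0, 0, 44, 0, 1, 0, 0, 44, 0],
)

```text
time: 9.12
tool_pos: [618.2, 124.1, 116.7]
tcp_rot: [3.141, -0.0, 1.471]
contact_force: [1.0, -0.9, 0.4]
grip_width: 0.0
```

Emit:
arm_command(
  increments=[1, 0, 0, 1, 0, 1, 0, 0, 2, 0, 1, 0, 0, 3, 0, 1, 0, 0, 3, 0],
)

```text
time: 9.62
tool_pos: [618.3, 124.2, 116.1]
tcp_rot: [3.14, -0.0, 1.471]
contact_force: [-5.3, -1.0, 14.3]
grip_width: 0.3
```

Stalled at 116.1 mm with 14 N, which is the rocker's on-stop height. Lift off and check.

Emit:
arm_command(
  increments=[1, 0, 0, -20, 0, 1, 0, 0, -70, 0, 1, 0, 0, -70, 0, 1, 0, 0, -70, 0],
)

```text
time: 10.12
tool_pos: [617.6, 124.2, 183.1]
tcp_rot: [-3.141, 0.0, 1.471]
contact_force: [0.1, -0.0, -1.3]
grip_width: 0.1
```

Run:
```python
from h import *
from plant import sensors
import cv2
s=sensors.get_obs();print(s["tool_pos"],s["contact_force"])
print(delta(66,-100.5,160,YAW+np.pi/2,s))
a=imaging.capture("scene")[190:240,290:390]
cv2.imwrite("pics/crop5.png",cv2.resize(a,None,fx=8,fy=8,interpolation=cv2.INTER_CUBIC))
```

```text
[617.58544467 124.15221836 183.11722768] [ 0.09662795 -0.03362182 -1.28244976]
(array([-195.7,  -18.2,   23.1]), array([-0.05,  0.  , -0.04]), array([579.9, -68.7, 160. ]))
```

View pics/crop5.png

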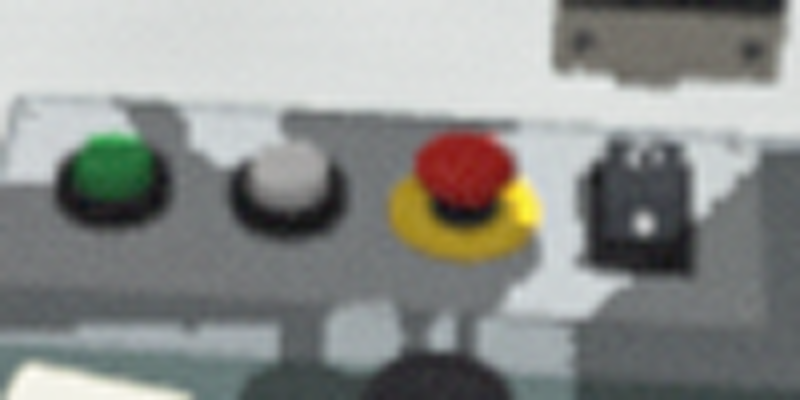

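The rocker has tipped: the ring end (645,150) stands up and the white-bar end (645,222) is down. Next, the green button.

Emit:
arm_command(
  increments=[1, -60, -6, 0, 0, 1, -120, -12, 0, 0, 1, -170, -16, 0, 0, 1, -196, -18, 0, 0, 1, -196, -18, 0, 0, 1, -196, -18, 23, 0, 1, -196, -18, 45, 0, 1, -196, -18, 54, 0, 1, -196, -18, 57, 0, 1, -196, -18, 57, 0],
)

```text
time: 11.42
tool_pos: [580.9, -68.9, 127.0]
tcp_rot: [3.141, 0.0, 1.471]
contact_force: [0.5, 0.2, 0.4]
grip_width: 0.7
```

Emit:
arm_command(
  increments=[1, 0, 0, 4, 0, 1, 0, 0, 6, 0, 1, 0, 0, 8, 0, 1, 0, 0, 10, 0, 1, 0, 0, 12, 0, 1, 0, 0, 13, 0, 1, 0, 0, 13, 0],
)

```text
time: 12.3
tool_pos: [581.0, -69.2, 116.0]
tcp_rot: [3.139, 0.0, 1.471]
contact_force: [-4.2, 1.6, 16.8]
grip_width: 0.5
```

Right in (116.0 mm, 17 N, above the 5 N spring). Releasing, then retreating up and back.

Emit:
arm_command(
  increments=[1, 0, 0, -10, 0, 1, 0, 0, -60, 0, 1, 0, 0, -110, 0, 1, 0, -50, -110, 0, 1, 0, -100, -110, 0, 1, -60, -130, -110, 0, 1, -110, -150, -110, 0, 1, -110, -150, -110, 0, 1, -110, -150, -110, 0],
)

```text
time: 13.42
tool_pos: [420.3, -163.6, 223.5]
tcp_rot: [-3.141, -0.0, 1.47]
contact_force: [0.6, -0.0, -0.2]
grip_width: 0.4
```

Run:
```python
from h import *
from plant import sensors
import cv2
s=sensors.get_obs();print(s["time"],s["tool_pos"],s["contact_force"])
a=imaging.capture("top")[100:270,225:425]
cv2.imwrite("pics/crop6.png",cv2.resize(a,None,fx=3.5,fy=3.5,interpolation=cv2.INTER_CUBIC))
```

```text
13.425 [ 420.30011587 -163.61486278  223.54219925] [ 0.55856214 -0.02527413 -0.1642538 ]
```

View pics/crop6.png

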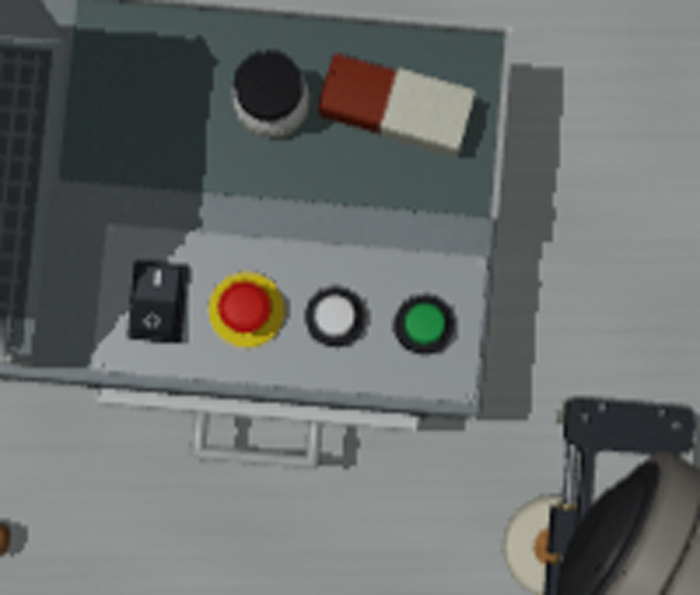

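The drawer front lies against the unit, the rocker is over, the buttons are out and the bystanders are in place. I'll do a last numeric check of the handle bar, at (198,456)–(315,463) in this crop, and then hand in.

Run:
```python
from h import *
from plant import ticket
x=(px2w("top",225+257/3.5-.4,100+459/3.5-.4,58)[:2]-O)@ux
print("handle unit x",x,"(home -45)")
if x>-48.5: print(ticket.close_job())
```

```text
handle unit x -46.28843279277529 (home -45)
the job is handed in; nothing more can be done
None
```

I started the unit in the required order and handed the job in at about 13.5 s of the 48 s allowed. The close-out gave no verdict.

1. **Drawer:** I pushed it by its handle until it stalled on its stop at about 15 N. The last picture puts the handle at -46.3 mm against -45 mm for home. That 1.3 mm difference is within the camera's accuracy of about 2 mm.
2. **Rocker:** I pressed the white-bar end until it stalled at 116.1 mm with 14 N; fully on is 116 mm. The pictures afterwards show it tipped to on.
3. **Green start button:** I pressed it to 116.0 mm with 17 N, which is right in, then released it. In the last picture it looks out again.

In that picture the red and white buttons look untouched. The jar and compound bar are where they were, and the visible part of the felt wheel is too. The mandrel (only its handle end in frame), spare wheel, brush and bowl were not rechecked at the end, but the arm stayed clear of them. The arm ended clear of everything, with about 0.6 N on the force sensor. None of the checks failed.

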